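# Open the filter bay of a bench air sampler

## Robot

A 6-joint arm with a two-finger parallel gripper is mounted at the origin on a cart in front of the work surface, level with it; the furniture and walls round the work are solid. World frame = base frame: x ahead of the robot, y to its left, z up, the work surface at z = 0. Lengths are in m, angles in rad, forces in N, time in s.
With the tool pointing down it reaches from about 0.275 to 0.975 m from the base axis. Payload 8.4 kg.
Tool frame: the origin (TCP) lies midway between the tips of the shut fingers; the grasp point (between the pads) lies 19 mm behind it; z points along the fingers, x is the direction in which the jaws open and shut, and the axes are right-handed (so a half turn about z gives the same grasp; the last joint's range is limited). The gripper opens to 92 mm and grips with 3 to 60 N. Pads are 20 mm wide; open, the fingers measure 128 mm over their backs; the gripper's body (75 mm by 189 mm) begins 69 mm behind the grasp point.
Start: joints at [-1.189, 0.353, 1.633, -0, 1.155, -0.002], TCP at [0.234, -0.58, 0.215] pointing down, gripper open.
Joint ranges: [-2.63, 2.63], [-0.92, 2.1], [0.06, 2.66], [-1.3, 4.44], [0, 2.69], [-3.02, 3.02]. Speed limits (rad/s): [2.22, 2.22, 2.79, 3.14, 3.14, 3.14].

## Interface

Orientations are given as a rotation vector (axis times angle).
In Python, from station import r gives the robot as it stands.
- The arm moves only by the tool arm_command, never from a script. Its argument "moves" is a list of rows, each an object with "rot": the turn, a rotation vector about the tool's x, y, z in rad, a list of three; "slide": the shift along the tool's x, y, z in cm, a list of three; "jaw": the gripper's target within -1 to 1 (fully open at 1, half-way at 0, shut at -1). In form: [{"rot": [ax, ay, az], "slide": [dx, dy, dz], "jaw": jaw}, ...]. A call has 1 to 8 rows; each row shifts and turns the commanded pose from where the row before left it, along the tool's axes as they then stand; what a row does not reach is not made up. A row lasts 1/8 s, in which the tool goes at most 62.5 mm and 10.7 degrees, less where a joint would pass 70% of its speed; a pose out of reach is approached as far as the arm can. A call with a gripper value outside its range is refused whole. The fingers move at their own pace and stop on an object; the grip force is fixed at half the most. Time passes only in rows, so rows that do not move let the fingers close. It gives the time, the measured TCP pose, the force and the opening at its end, in the units of the state.
- r.get_obs(): the state, without advancing time (a new reading comes with each control period).
- r.read_camera(name): name is "scene" or "top" or "wrist"; returns a dict with "frame" (400x640x3 uint8, blue, green, red), "fov_y" (degrees; the focal length in pixels is half the picture's height over the tangent of half this angle, whatever the lens; pixels are square), "cx", "cy" (the principal point, pixels), "R" (3x3) and "t" (3): a world point X has camera coordinates R X + t; the wrist camera has in their place "mount" (4x4, takes a point from camera to tool coordinates, whose origin is the TCP and whose axes are the tool frame's). Camera axes: x right, y down, z forward; pixel columns grow to the right and rows downward; lengths in m; the calibration is good to about 2 mm. A picture is of the moment at which its call begins: read the wrist's pose just before it. There is no depth.
- r.close_job(): hands the job in, once; it reports no verdict.
The state is a dict: "t": time; "joint_positions": joint angles; "dq": joint speeds; "tau": joint torques, N m; "eef_pos": TCP position; "tool_rot": TCP orientation; "contact_force": force on the tool from outside, world axes, zero at the start; "wrist_torque": the same for the moment, N m; "grip_width": opening from 0.0 (shut) to 1.0 (fully open).
Only numpy, scipy, OpenCV 4.12 (cv2) and the standard library are available. Lean on these libraries where they do the work, as an engineer would, in place of code of your own. Each camera call takes 0.05 s, during which the arm holds its last target.

## Task

Open the filter bay of the low grey air sampler so that its filter can be changed: press the raised snap tab next to the bay's cover fully in, then push the released cover off its seat by its ridge, along the deck past the tab, until it is right out from under the guide lips and lies flat on the landing by the end stop. Use the fingertips only to press and push: do not lift the cover, and do not disturb the beaker, bottle and cork that stand around.

Things in the scene. Friction and masses are not known exactly. Their poses are not given: they have to be found in the camera images.
- sampler: Low grey box fixed to the worktop, 110 (x) x 225 (y) x 50 mm. Origin on its underside at worktop height; z up; spans x -55..55, y -115..110; flat deck 50 mm up. Along its +y on the deck: cover seat over the filter bay (cover centre y -55), snap tab (centre y 9), landing to the end stop. A back curb at y -108..-102 is 58 mm high; two 3 mm runners carry the cover; landing curbs are 57 mm high.
- snap_tab (a joint): Travel of the snap tab in m: 0 = raised 10 mm above the deck, locking the cover; 0.010 = fully in, flush with the deck. It needs about 3 to 4 N straight down, meets a hard stop, and stays in when let go. The cover passes over it from about 0.008 on.
- tab_top (a point): Centre of the top of the snap tab, a pad 30 (x) x 34 (y) mm with flat top, 2 mm in front of the cover's +y edge. 60 mm above the worktop when raised, 50 mm when in. Axes as the sampler's.
- cover: Loose flat cover, 76 (x) x 90 (y) x 6 mm, about 0.12 kg; axes as the sampler's. Origin: centre of its underside, 53 mm above the worktop. With the tab in it slides along +y with under 2 N, 107 mm from seat to end stop. On top stands a ridge, 60 mm wide in x, y -40 to -28 in the cover's frame, its top 22 mm above the cover's underside (75 mm above the worktop).
- ridge_back (a point): Centre of the ridge's upright back face (the face looking to -y), at x 0, y -40 mm, z 14 mm in the cover's frame; push here towards +y. A finger that reaches 12 mm below the ridge's top passes clear over plate, curb and rails.
- beaker_small: Small glass beaker, 53 x 57 x 65 mm, standing beyond the sampler; origin at the centre of its underside. Leave alone.
- iodine_bottle: Small reagent bottle, 43 mm across, 96 mm tall, standing past the sampler's landing end; origin at the centre of its underside. Leave alone.
- cork: Cork stopper standing upright, 24 mm across, 44 mm tall; origin at the centre of its underside. Leave alone.
- end_stop (a point): Middle of the end stop's inner face at deck height (sampler frame x 0, y 97, z 50 mm): a low wall, top 60 mm above the worktop, that stops the cover's +y edge.
- guide_end (a point): Where the guides end, midway between the two rails (sampler frame x 0, y -9, z 50 mm). The rails run from y -108 to here; their tops are 65 mm above the worktop, and their inward lips, 70 mm apart, reach over the cover's sides.
Not all that is in view belongs to the job. What is shaped like the cover but black is not meant.

How it is judged:
On the way, in this order (a step that is already met when the one before it is completed fails the run):
1. the snap tab is pressed in while the cover is still on its seat (value of joint snap_tab above 0.008 m and y of cover in the frame of sampler below -0.045 m), for 0.2 s.
2. the cover is pushed off its seat, clear of the guide lips (y of cover in the frame of sampler above 0.036 m), for 0.1 s.
At the end, for the whole second after the job is handed in: The cover lies flat (within 0.05 rad) and at rest on the landing's runners, its trailing edge out from under the guide lips (cover centre 91 to 113 mm along the sampler's +y from its seat; the end stop is at 107 mm), within 8 mm of the middle; the tab is in (over 6.5 mm) (y of cover in the frame of sampler between 0.036 and 0.058 m and x of cover in the frame of sampler between -0.008 and 0.008 m and z of cover in the frame of sampler between 0.049 and 0.056 m and angle between cover's own z axis and vertical below 0.05 rad and linear speed of cover below 0.01 m/s and value of joint snap_tab above 0.0065 m); the robot touches nothing.
It fails at once if the cover is lifted (more than 8 mm) or tipped (z of cover in the frame of sampler above 0.061 m or angle between cover's own z axis and vertical above 0.2 rad).
It fails at once if the beaker is shifted more than 15 mm or tipped (distance of beaker_small from where it was at the start of the episode above 0.015 m or angle between beaker_small's own z axis and vertical above 0.3 rad).
It fails at once if the bottle is shifted more than 15 mm or tipped (distance of iodine_bottle from where it was at the start of the episode above 0.015 m or angle between iodine_bottle's own z axis and vertical above 0.3 rad).
It fails at once if the cork is shifted more than 15 mm or tipped (distance of cork from where it was at the start of the episode above 0.015 m or angle between cork's own z axis and vertical above 0.3 rad).
It also fails if it takes over 38 s, if anything falls off the work surface, if the arm or the gripper's body presses on something with over 40 N, if the wrist force passes 120 N, or if a joint passes its speed limit or range.

## Working session

There is one attempt and no reset: what is moved stays moved. The work goes in short steps, Python scripts to look and compute and a tool call to move; the robot and the scene stay as the last step left them, time stands still between calls to the robot, and variables do not carry over. Pictures are saved under pics/ and viewed, and the job is handed in when it is done.

Besides the shell and the picture viewer there is one more tool, called after "Request:" as name(argument=value, ...), one argument or row to a line, values as JSON. arm_command: Moves the arm, as the interface text tells. Its arguments: {"type":"object","properties":{"moves":{"type":"array"}},"required":["moves"]}

```bash
ls; mkdir -p pics; python3 - <<'E'
from station import r
import cv2
o=r.get_obs()
for k,v in o.items(): print(k,v)
for n in ("scene","top","wrist"):
    c=r.read_camera(n); cv2.imwrite(f"pics/{n}0.png",c["frame"])
    print(n,{k:v for k,v in c.items() if k!="frame"})
E
```

```text
pics
t 0.0
joint_positions [-1.18940107e+00  3.53630675e-01  1.63416701e+00 -3.17490237e-05
  1.15516488e+00 -2.40609183e-03]
dq [-0.0016936   0.00066387  0.00152286 -0.0008875   0.00082608  0.0006504 ]
tau [ 7.18911633e-04 -5.93847728e+01 -3.34213185e+01  6.97903661e-02
  2.37485999e-02 -7.72376484e-05]
eef_pos [ 0.23382859 -0.57906607  0.21386053]
tool_rot [-2.60374145e+00  1.75654554e+00  1.80612626e-03]
contact_force [-0.07512974  0.4226991   0.27592263]
wrist_torque [ 0.01835731  0.01397983 -0.01193307]
grip_width 1.0002657082571114
scene {'fov_y': 46.30520931520135, 'cx': 314.7748538525097, 'cy': 197.685851369552, 'R': array([[-0.64161408, -0.76674998, -0.02063563],
       [-0.40912736,  0.36486544, -0.836354  ],
       [ 0.64880365, -0.52817391, -0.5478012 ]]), 't': array([0.39169205, 0.27672776, 0.95395523])}
top {'fov_y': 53.05096883641078, 'cx': 307.9334407121636, 'cy': 200.7477767365213, 'R': array([[-6.98566379e-02, -9.97556875e-01, -5.75536782e-04],
       [-9.74200451e-01,  6.83451344e-02, -2.15087014e-01],
       [ 2.14600865e-01, -1.44645675e-02, -9.76594719e-01]]), 't': array([0.08155385, 0.5803602 , 1.07038561])}
wrist {'fov_y': 68.97450336037902, 'cx': 318.79743359907764, 'cy': 201.91863666270856, 'mount': array([[ 9.99999652e-01, -8.21521748e-04,  1.46009376e-04,
        -1.40958836e-04],
       [ 7.63556127e-04,  9.71540348e-01,  2.36872897e-01,
        -6.66451741e-02],
       [-3.36450236e-04, -2.36872703e-01,  9.71540637e-01,
        -1.70707879e-01],
       [ 0.00000000e+00,  0.00000000e+00,  0.00000000e+00,
         1.00000000e+00]])}
```

View pics/scene0.png

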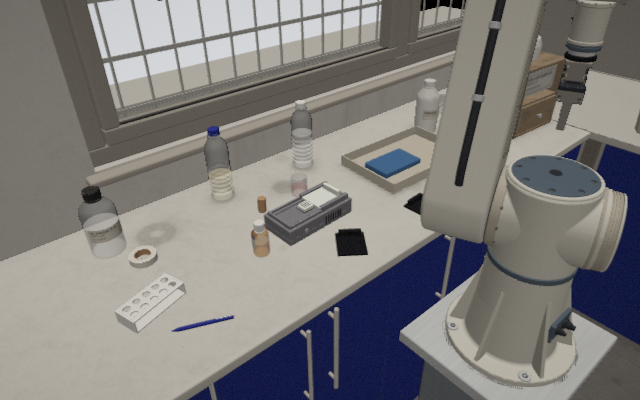

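View pics/top0.png

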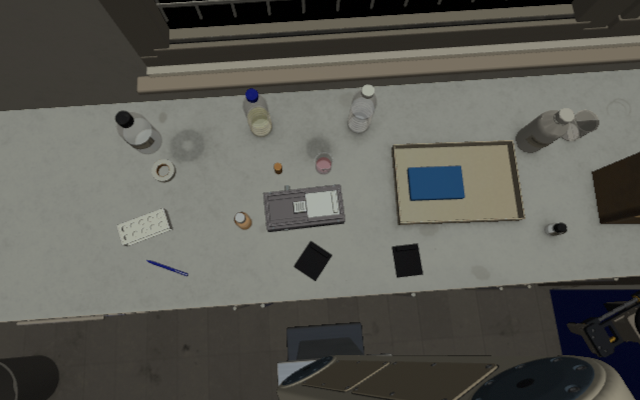

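View pics/wrist0.png

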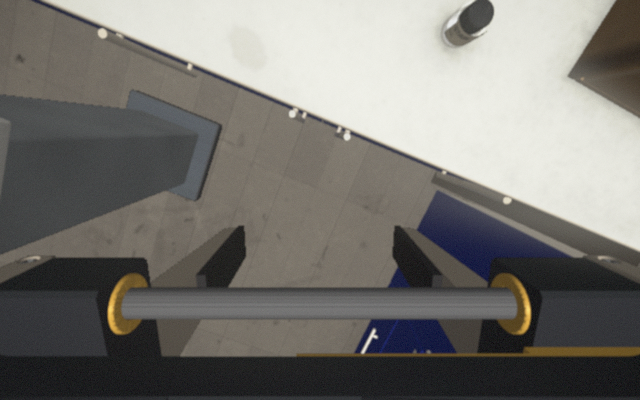

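The top view shows the sampler at about (304,208), with the light cover at (322,205), the tab at (300,207) and the landing to the left. The bottle is at (242,220), the cork at (278,168) and the beaker at (323,163). I'll zoom in.

```bash
python3 - <<'E'
import cv2
a=cv2.imread("pics/top0.png")[145:245,220:360]; cv2.imwrite("pics/topz.png",cv2.resize(a,None,fx=5.5,fy=5.5,interpolation=cv2.INTER_CUBIC))
a=cv2.imread("pics/scene0.png")[170:265,240:370]; cv2.imwrite("pics/scz.png",cv2.resize(a,None,fx=6,fy=6,interpolation=cv2.INTER_CUBIC))
E
```

```text
(no output)
```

View pics/topz.png

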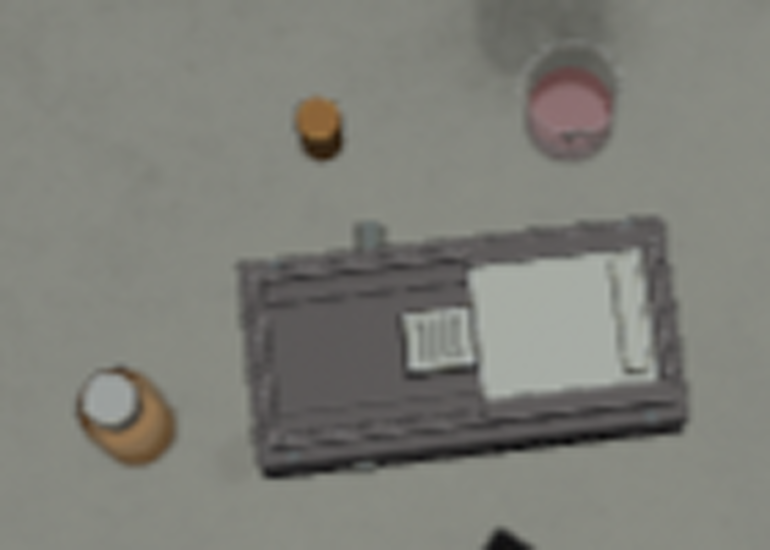

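View pics/scz.png

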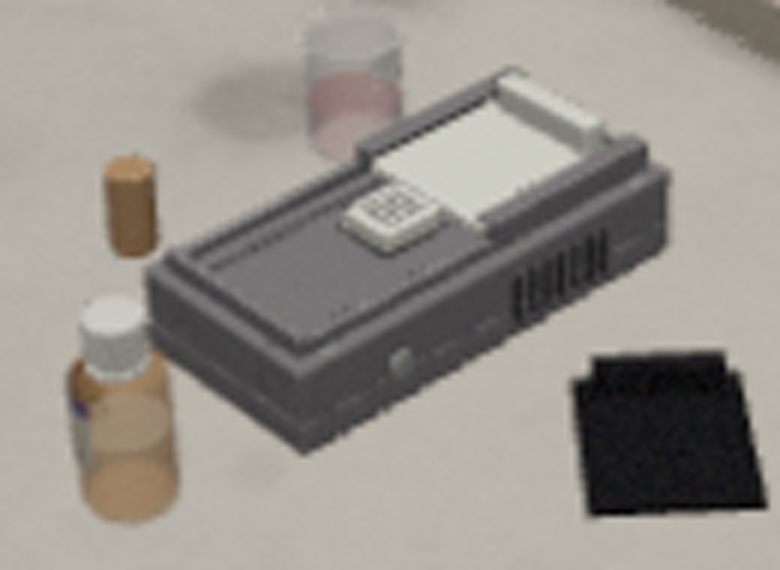

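```bash
cat > h.py <<'E'
import numpy as np, cv2, json
from scipy.optimize import least_squares
from scipy.spatial.transform import Rotation as Ro
def proj(c,X):
    X=np.atleast_2d(X); f=200/np.tan(np.radians(c["fov_y"])/2)
    if "R" in c and c["R"] is not None: P=X@np.array(c["R"]).T+np.array(c["t"])
    return np.c_[c["cx"]+f*P[:,0]/P[:,2], c["cy"]+f*P[:,1]/P[:,2]]
def wristcam(c,o):
    M=np.array(c["mount"]); T=np.eye(4); T[:3,:3]=Ro.from_rotvec(o["tool_rot"]).as_matrix(); T[:3,3]=o["eef_pos"]
    W=np.linalg.inv(T@M); c["R"]=W[:3,:3]; c["t"]=W[:3,3]; return c
def s2w(p,X):
    X=np.atleast_2d(np.array(X,float)); c,s=np.cos(p[2]),np.sin(p[2])
    return np.c_[p[0]+c*X[:,0]-s*X[:,1], p[1]+s*X[:,0]+c*X[:,1], X[:,2]]
def overlay(c,p,img,dc=0,tab=60):
    def box(x0,x1,y0,y1,z,col):
        q=proj(c,s2w(p,np.array([[x0,y0,z],[x1,y0,z],[x1,y1,z],[x0,y1,z]])/1000.))
        cv2.polylines(img,[np.round(q*16).astype(np.int32)],True,col,1,cv2.LINE_AA,4)
    box(-55,55,-115,110,0,(0,0,255)); box(-55,55,-115,110,50,(0,128,255))
    box(-15,15,-8,26,tab,(0,255,0)); box(-30,30,-95+dc,-83+dc,75,(255,0,0)); box(-38,38,-100+dc,-10+dc,59,(255,255,0))
E
cat > fit.py <<'E'
from h import *
from station import r
cs={n:r.read_camera(n) for n in("top","scene")}
T=[((15,-8,60),(470,307)),((15,26,60),(402,310)),((-15,26,60),(410,374)),((-15,-8,60),(477,366)),
((30,-83,75),(610,262)),((30,-95,75),(640,250)),((-30,-95,75),(655,375)),((-30,-83,75),(625,372)),
((-55,110,0),(265,475)),((-55,-115,0),(685,430))]
S=[((-55,110,0),(305,452)),((-55,-115,0),(665,250))]
L=[("top",X,(220+u/5.5-.4,145+v/5.5-.4)) for X,(u,v) in T]+[("scene",X,(240+u/6-.4,170+v/6-.4)) for X,(u,v) in S]
f=lambda p:np.concatenate([(proj(cs[n],s2w(p,np.array(X)/1000))[0]-uv) for n,X,uv in L])
s=least_squares(f,[.5,0,0],loss="soft_l1"); p=s.x; print(p,np.degrees(p[2])); print(np.round(f(p).reshape(-1,2),1))
json.dump(list(p),open("pose.json","w"))
for n,(y0,y1,x0,x1,k) in {"top":(145,245,220,360,5),"scene":(170,265,240,370,6)}.items():
    c=dict(cs[n]); k=5; im=c["frame"][y0:y1,x0:x1]; im=cv2.resize(im,None,fx=k,fy=k,interpolation=cv2.INTER_CUBIC)
    class _:pass
    f0=200/np.tan(np.radians(c["fov_y"])/2)
    big=cv2.resize(c["frame"],None,fx=k,fy=k,interpolation=cv2.INTER_CUBIC)
    # scaled camera
    c2=dict(c); c2["cx"]=(c["cx"]+.5)*k-.5; c2["cy"]=(c["cy"]+.5)*k-.5; c2["fov_y"]=2*np.degrees(np.arctan(200/(f0*k)))
    overlay(c2,p,big); cv2.imwrite(f"pics/{n}_ov.png",big[y0*k:y1*k,x0*k:x1*k])
E
python3 fit.py
```

```text
[0.57230376 0.05584266 0.03593833] 2.0591145852966726
[[ 0.1 -0.3]
 [ 0.6  0.4]
 [ 0.2 -0.9]
 [-0.  -0.7]
 [ 0.6 -1.2]
 [-0.6  0.6]
 [-0.8 -1.3]
 [ 0.4 -0.3]
 [ 0.1  0.9]
 [-0.3  1.1]
 [-0.3  2. ]
 [ 1.   0.9]]
```

View pics/top_ov.png

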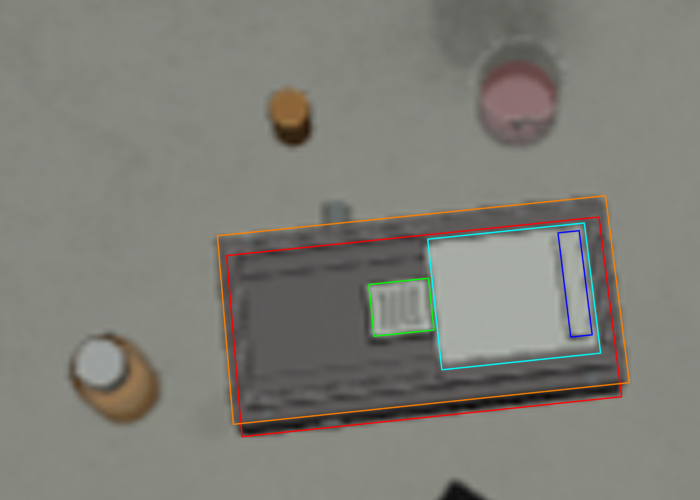

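View pics/scene_ov.png

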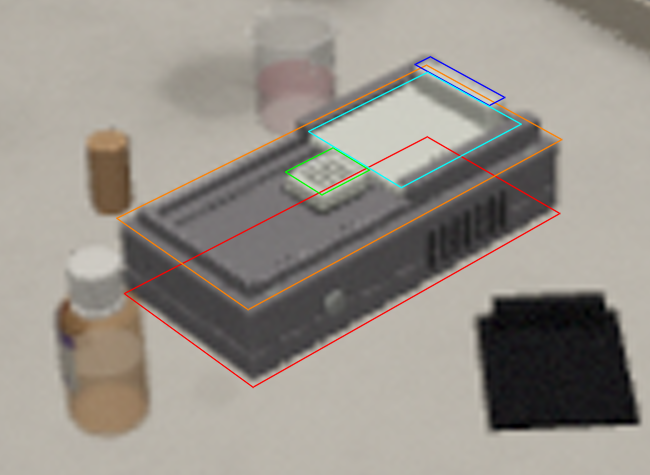

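```bash
python3 - <<'E'
from h import *
from station import r
o=r.get_obs(); R=Ro.from_rotvec(o["tool_rot"]).as_matrix(); print(np.round(R,4)); p=json.load(open("pose.json"))
print("yaw toolx",np.degrees(np.arctan2(R[1,0],R[0,0])), o["t"])
print("tab",s2w(p,[[0,.009,.06],[0,-.105,.07]]))
E
```

```text
[[ 3.744e-01 -9.273e-01 -3.000e-04]
 [-9.273e-01 -3.744e-01  6.000e-04]
 [-7.000e-04  0.000e+00 -1.000e+00]]
yaw toolx -68.01207187497825 0.25
tab [[ 0.57198038  0.06483685  0.06      ]
 [ 0.57607647 -0.04908954  0.07      ]]
```

Request:
arm_command(
  moves=[
    {"rot":[0,0,-0.175],"slide":[0,0,0],"jaw":-1},
    {"rot":[0,0,-0.175],"slide":[0,0,0],"jaw":-1},
    {"rot":[0,0,-0.175],"slide":[0,0,0],"jaw":-1},
    {"rot":[0,0,-0.175],"slide":[0,0,0],"jaw":-1},
    {"rot":[0,0,-0.175],"slide":[0,0,0],"jaw":-1},
    {"rot":[0,0,-0.175],"slide":[0,0,0],"jaw":-1},
    {"rot":[0,0,-0.173],"slide":[0,0,0],"jaw":-1},
    {"rot":[0,0,0],"slide":[1.5,-2.5,0],"jaw":-1},
  ],
)

```text
t: 1.25
eef_pos: [0.2477, -0.5548, 0.2144]
tool_rot: [3.141, 0.058, -0.0]
contact_force: [0.4, -0.4, 0.3]
grip_width: 0.152
```

Request:
arm_command(
  moves=[
    {"rot":[0,0,0],"slide":[3.3,-4.7,0],"jaw":-1},
    {"rot":[0,0,0],"slide":[3.3,-4.7,0],"jaw":-1},
    {"rot":[0,0,0],"slide":[3.3,-4.7,0],"jaw":-1},
    {"rot":[0,0,0],"slide":[3.3,-4.7,0],"jaw":-1},
    {"rot":[0,0,0],"slide":[3.3,-4.7,0],"jaw":-1},
    {"rot":[0,0,0],"slide":[3.3,-4.7,0],"jaw":-1},
    {"rot":[0,0,0],"slide":[3.3,-4.7,0],"jaw":-1},
    {"rot":[0,0,0],"slide":[3.3,-4.7,0],"jaw":-1},
  ],
)

```text
t: 2.25
eef_pos: [0.4993, -0.1671, 0.2148]
tool_rot: [3.141, 0.057, 0.001]
contact_force: [1.1, 0.2, 0.7]
grip_width: 0.008
```

Request:
arm_command(
  moves=[
    {"rot":[0,0,0],"slide":[3.3,-4.7,0],"jaw":-1},
    {"rot":[0,0,0],"slide":[3.3,-4.7,0],"jaw":-1},
    {"rot":[0,0,0],"slide":[1.0,-1.8,0],"jaw":-1},
    {"rot":[0,0,0],"slide":[0,0,0],"jaw":-1},
  ],
)

```text
t: 2.75
eef_pos: [0.5703, -0.0533, 0.2143]
tool_rot: [3.141, 0.06, -0.001]
contact_force: [-0.5, -0.2, -0.5]
grip_width: 0.008
```

```bash
cat > look.py <<'E'
from h import *
from station import r
import sys
def wrist(name,p,dc=0,tab=60):
    o=r.get_obs(); c=wristcam(r.read_camera("wrist"),o); cv2.imwrite(f"pics/{name}.png",c["frame"])
    np.savez(f"{name}.npz",R=c["R"],t=c["t"],fov_y=c["fov_y"],cx=c["cx"],cy=c["cy"])
    im=c["frame"].copy(); overlay(c,p,im,dc,tab); cv2.imwrite(f"pics/{name}_ov.png",im); return o
if __name__=="__main__":
    o=wrist(sys.argv[1],json.load(open("pose.json")),float(sys.argv[2]),float(sys.argv[3]))
    print(o["t"],o["eef_pos"],o["tool_rot"],o["contact_force"],o["grip_width"],o["joint_positions"])
E
python3 look.py w1 0 60
```

```text
2.75 [ 0.57032574 -0.05332366  0.21429507] [ 3.14087678e+00  5.99212840e-02 -1.05075988e-03] [-0.47861099 -0.15045537 -0.48737933] 0.00821219203822066 [-9.57065552e-02  2.73043844e-01  1.74699459e+00 -2.43970504e-04
  1.12220228e+00 -1.33751815e-01]
```

View pics/w1_ov.png

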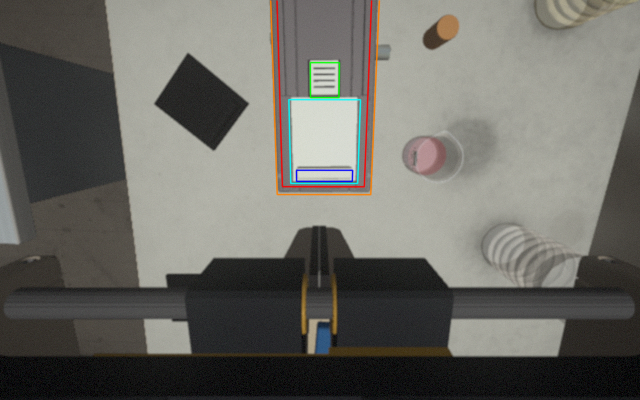

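View pics/w1.png

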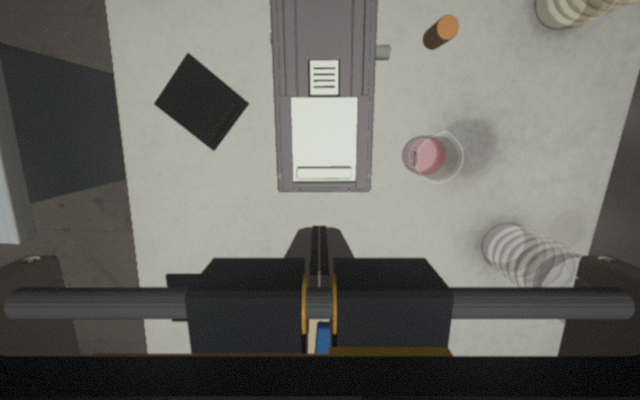

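The wrist overlay agrees to 1–2 px: tab at (324,78), ridge at (324,173). I'll refine it from a zoomed crop.

```bash
python3 - <<'E'
import cv2
a=cv2.imread("pics/w1.png")[50:200,260:390]; cv2.imwrite("pics/w1z.png",cv2.resize(a,None,fx=4,fy=4,interpolation=cv2.INTER_CUBIC))
E
```

```text
(no output)
```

View pics/w1z.png

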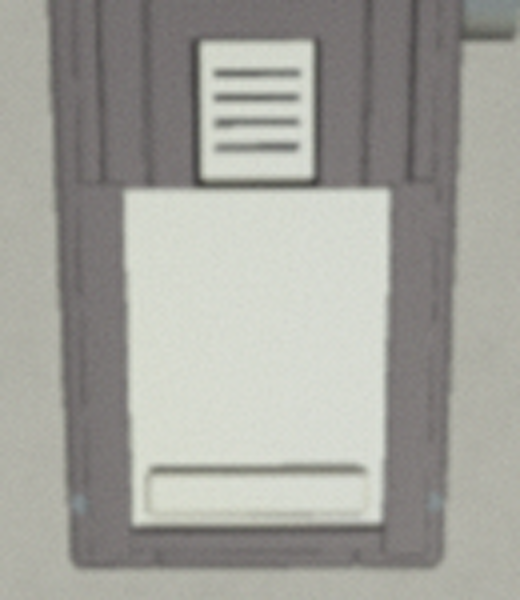

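```bash
python3 - <<'E'
from h import *
c=dict(np.load("w1.npz")); c["fov_y"]=float(c["fov_y"])
P=[((-15,26,60),(199,40)),((15,26,60),(315,40)),((15,-8,60),(315,183)),((-15,-8,60),(201,183)),
((-30,-83,75),(147,470)),((30,-83,75),(368,470)),((30,-95,75),(368,515)),((-30,-95,75),(147,515)),
((-55,-115,50),(73,567)),((55,-115,50),(442,567)),((-35,-9,65),(124,187)),((35,-9,65),(390,187))]
uv=np.array([(260+u/4-.375,50+v/4-.375) for _,(u,v) in P]); X=np.array([x for x,_ in P])/1000
f=lambda p:(proj(c,s2w(p,X))-uv).ravel()
s=least_squares(f,json.load(open("pose.json")),loss="soft_l1"); p=s.x; print(p,np.degrees(p[2])); print(np.round(f(p).reshape(-1,2),1))
json.dump(list(p),open("pose_w.json","w"))
E
```

```text
[0.57188665 0.05815829 0.04042191] 2.3160047774574797
[[-0.   0.1]
 [ 0.2  0. ]
 [-0.2 -0.7]
 [-0.2 -0.6]
 [-0.4  0.6]
 [ 0.6  0.4]
 [ 0.4  0.3]
 [-0.2  0.5]
 [-1.   1. ]
 [ 0.3  0.7]
 [-0.3 -1.1]
 [ 0.6 -1.3]]
```

Request:
arm_command(
  moves=[
    {"rot":[0,0,0],"slide":[0.3,-6.0,0],"jaw":-1},
    {"rot":[0,0,0],"slide":[0.3,-6.05,0],"jaw":-1},
    {"rot":[0,0,0],"slide":[0,0,5],"jaw":-1},
    {"rot":[0,0,0],"slide":[0,0,5],"jaw":-1},
    {"rot":[0,0,0],"slide":[0,0,3.4],"jaw":-1},
    {"rot":[0,0,0],"slide":[0,0,0.5],"jaw":-1},
    {"rot":[0,0,0],"slide":[0,0,0],"jaw":-1},
  ],
)

```text
t: 3.68
eef_pos: [0.5723, 0.0655, 0.0764]
tool_rot: [3.141, 0.055, 0.001]
contact_force: [-0.4, 1.2, 0.3]
grip_width: 0.003
```

```bash
cp pose_w.json pose.json; python3 look.py w2 0 60; python3 - <<'E'
import cv2
from station import r
for n,(a,b,c,d) in {"scene":(170,265,240,370)}.items():
    i=r.read_camera(n)["frame"][a:b,c:d]; cv2.imwrite("pics/sc2.png",cv2.resize(i,None,fx=5,fy=5,interpolation=cv2.INTER_CUBIC))
E
```

```text
3.675 [0.57233155 0.06552612 0.07639367] [3.14101587e+00 5.46868959e-02 7.38670241e-04] [-0.4362617   1.22256646  0.33850042] 0.002961420275281747 [ 1.11479684e-01  4.44371608e-01  1.85009715e+00 -1.92762274e-04
  8.46665168e-01  7.67897184e-02]
```

View pics/w2_ov.png

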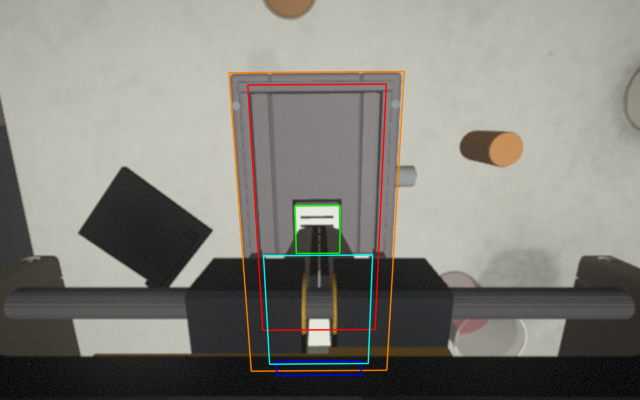

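View pics/sc2.png

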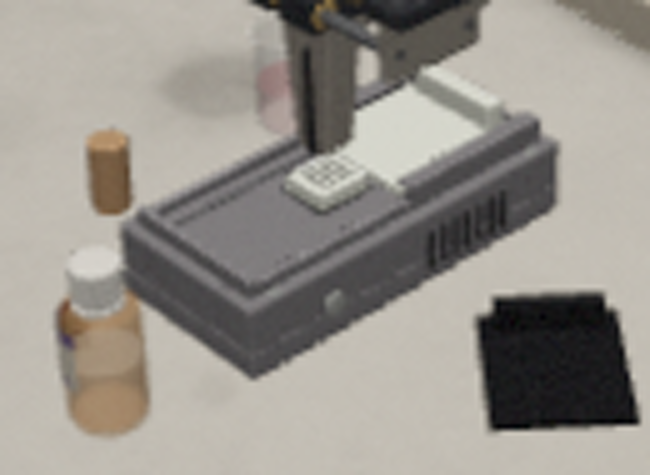

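Request:
arm_command(
  moves=[
    {"rot":[0,0,0],"slide":[-0.1,-0.2,1.0],"jaw":-1},
    {"rot":[0,0,0],"slide":[0,0,0.5],"jaw":-1},
    {"rot":[0,0,0],"slide":[0,0,0.4],"jaw":-1},
    {"rot":[0,0,0],"slide":[0,0,0.3],"jaw":-1},
    {"rot":[0,0,0],"slide":[0,0,0],"jaw":-1},
  ],
)

```text
t: 4.4
eef_pos: [0.5708, 0.0685, 0.0533]
tool_rot: [3.141, 0.057, -0.0]
contact_force: [0.7, -0.3, -0.1]
grip_width: 0.005
```

```bash
python3 look.py w3 0 55; python3 - <<'E'
import cv2
from station import r
from h import *
for n,(a,b,c,d) in {"scene":(170,265,240,370)}.items():
    cam=r.read_camera(n);o=r.get_obs()
    print(proj(cam,o["eef_pos"]), proj(cam,s2w(json.load(open("pose.json")),[[0,.009,.06],[-.055,.11,0]])))
    i=cam["frame"][a:b,c:d]; cv2.imwrite("pics/sc3.png",cv2.resize(i,None,fx=5,fy=5,interpolation=cv2.INTER_CUBIC))
E
```

```text
4.4 [0.57084496 0.06851957 0.05329984] [ 3.14100393e+00  5.67728071e-02 -4.47688991e-04] [ 0.74611156 -0.30150715 -0.11045921] 0.005390757723790968 [ 1.16880833e-01  4.76937550e-01  1.86356467e+00 -6.56684282e-05
  8.01381522e-01  8.07809961e-02]
[[304.2913675  206.38644995]] [[304.45193046 204.09668246]
 [289.69439216 247.45256723]]
```

View pics/w3_ov.png

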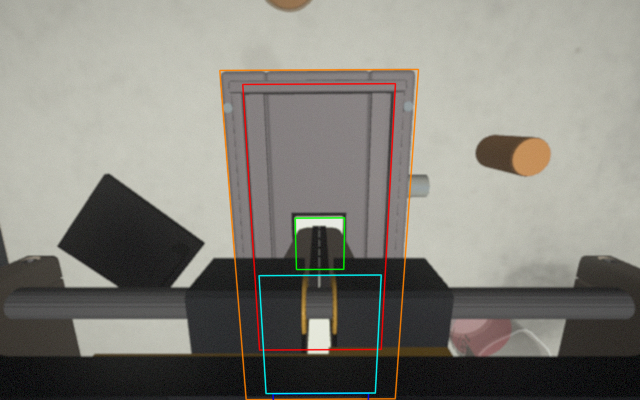

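View pics/sc3.png

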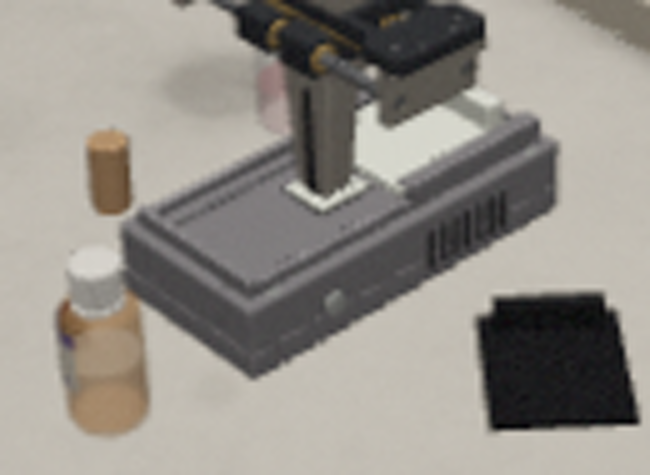

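The finger sits on the tab, which has moved partly down and holds by friction. I'll press on to the hard stop.

Request:
arm_command(
  moves=[
    {"rot":[0,0,0],"slide":[0,0,0.2],"jaw":-1},
    {"rot":[0,0,0],"slide":[0,0,0.15],"jaw":-1},
    {"rot":[0,0,0],"slide":[0,0,0],"jaw":-1},
  ],
)

```text
t: 4.88
eef_pos: [0.5711, 0.0685, 0.0504]
tool_rot: [-3.141, -0.056, -0.0]
contact_force: [-1.3, -0.5, 5.8]
grip_width: 0.006
```

Request:
arm_command(
  moves=[
    {"rot":[0,0,0],"slide":[0,0,0.15],"jaw":-1},
    {"rot":[0,0,0],"slide":[0,0,0],"jaw":-1},
    {"rot":[0,0,0],"slide":[0,0,0],"jaw":-1},
  ],
)

```text
t: 5.25
eef_pos: [0.5711, 0.0685, 0.0504]
tool_rot: [-3.141, -0.057, -0.001]
contact_force: [-7.4, -0.1, 22.7]
grip_width: 0.007
```

Request:
arm_command(
  moves=[
    {"rot":[0,0,0],"slide":[0,0,-1],"jaw":-1},
    {"rot":[0,0,0],"slide":[0,0,-4],"jaw":-1},
    {"rot":[0,0,0],"slide":[0,0,-5],"jaw":-1},
    {"rot":[0,0,0],"slide":[0.1,6.1,0],"jaw":-1},
    {"rot":[0,0,0],"slide":[0,6.1,0],"jaw":-1},
    {"rot":[0,0,0],"slide":[0,0.5,0],"jaw":-1},
    {"rot":[0,0,0],"slide":[0,0,0],"jaw":-1},
  ],
)

```text
t: 6.12
eef_pos: [0.5763, -0.0585, 0.1484]
tool_rot: [-3.141, -0.054, 0.0]
contact_force: [-0.0, -0.0, -0.4]
grip_width: 0.007
```

```bash
python3 look.py w4 0 50; python3 - <<'E'
import cv2
from station import r
for n,(a,b,c,d) in {"scene":(170,265,240,370)}.items():
    i=r.read_camera(n)["frame"][a:b,c:d]; cv2.imwrite("pics/sc4.png",cv2.resize(i,None,fx=5,fy=5,interpolation=cv2.INTER_CUBIC))
E
```

```text
6.125 [ 0.57634956 -0.05849087  0.14844628] [-3.14072965e+00 -5.42217916e-02  4.23556997e-04] [-0.03787832 -0.00719044 -0.39705482] 0.0071892199866457705 [-1.03951094e-01  3.54604331e-01  1.79380721e+00  4.28982901e-04
  9.93496616e-01 -1.38709994e-01]
```

View pics/w4_ov.png

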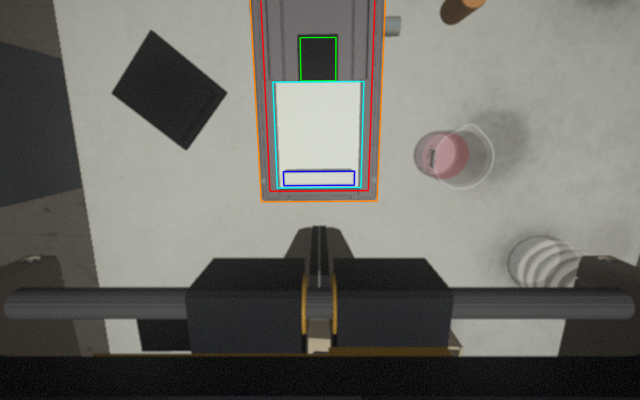

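View pics/sc4.png

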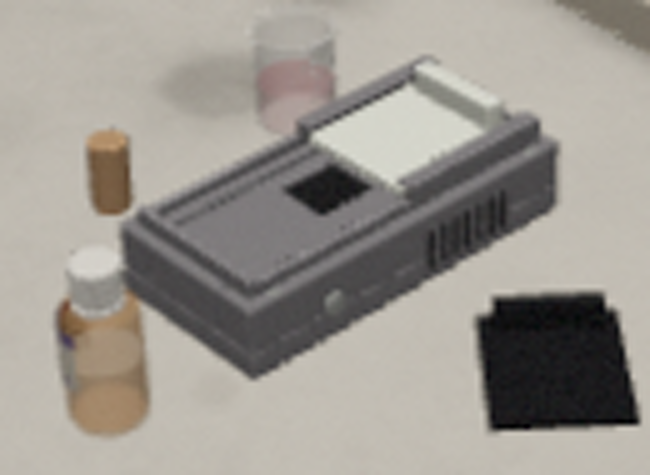

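The tab is in: the pad area is flush and dark at (320,58), and the cover is still seated. Next, lower behind the ridge.

Request:
arm_command(
  moves=[
    {"rot":[0,0,0],"slide":[0,0,4],"jaw":-1},
    {"rot":[0,0,0],"slide":[0,0,3.5],"jaw":-1},
    {"rot":[0,0,0],"slide":[0,0,0.9],"jaw":-1},
    {"rot":[0,0,0],"slide":[0,0,0],"jaw":-1},
  ],
)

```text
t: 6.72
eef_pos: [0.5765, -0.0575, 0.0646]
tool_rot: [-3.141, -0.058, 0.001]
contact_force: [0.5, -0.3, 1.0]
grip_width: 0.005
```

```bash
python3 look.py w5 0 50; python3 - <<'E'
import cv2
from station import r
for n,(a,b,c,d) in {"scene":(150,265,260,390)}.items():
    i=r.read_camera(n)["frame"][a:b,c:d]; cv2.imwrite("pics/sc5.png",cv2.resize(i,None,fx=5,fy=5,interpolation=cv2.INTER_CUBIC))
E
```

```text
6.725 [ 0.5764711  -0.0575271   0.06459676] [-3.14087607e+00 -5.83237449e-02  1.20434583e-03] [ 0.47028354 -0.34455462  1.02947642] 0.004916394964510457 [-1.02102156e-01  4.65965128e-01  1.84802637e+00  1.10362020e-04
  8.28383384e-01 -1.39311053e-01]
```

View pics/w5_ov.png

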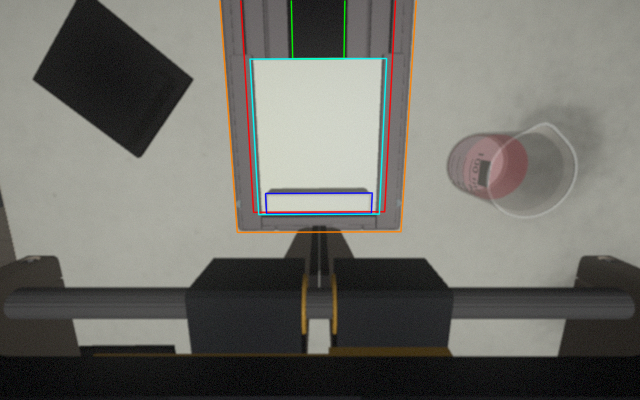

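View pics/sc5.png

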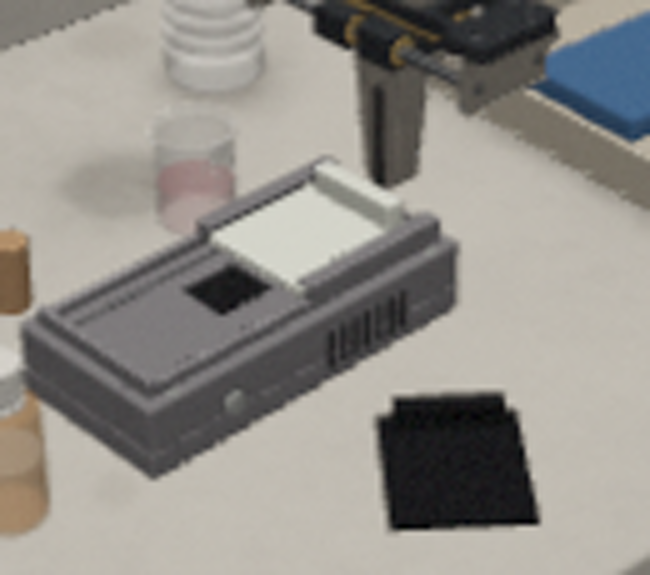

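Request:
arm_command(
  moves=[
    {"rot":[0,0,0],"slide":[0,-0.6,0],"jaw":-1},
    {"rot":[0,0,0],"slide":[0,-0.6,0],"jaw":-1},
    {"rot":[0,0,0],"slide":[0,-0.6,0],"jaw":-1},
    {"rot":[0,0,0],"slide":[0,-0.6,0],"jaw":-1},
    {"rot":[0,0,0],"slide":[0,-0.6,0],"jaw":-1},
    {"rot":[0,0,0],"slide":[0,-0.6,0],"jaw":-1},
    {"rot":[0,0,0],"slide":[0,0,0],"jaw":-1},
  ],
)

```text
t: 7.7
eef_pos: [0.575, -0.0217, 0.0645]
tool_rot: [-3.141, -0.057, 0.001]
contact_force: [0.6, -0.0, -0.9]
grip_width: 0.006
```

```bash
python3 look.py w6 25 50; python3 - <<'E'
import cv2
from station import r
for n,(a,b,c,d) in {"scene":(150,265,240,370)}.items():
    i=r.read_camera(n)["frame"][a:b,c:d]; cv2.imwrite("pics/sc6.png",cv2.resize(i,None,fx=5,fy=5,interpolation=cv2.INTER_CUBIC))
E
```

```text
7.7 [ 0.57500938 -0.02174569  0.06446251] [-3.14074321e+00 -5.72166753e-02  5.63620783e-04] [ 0.5965594  -0.00254533 -0.94681604] 0.0057941253792904825 [-4.05982571e-02  4.61117290e-01  1.85709444e+00  4.17883602e-04
  8.23758489e-01 -7.73133422e-02]
```

View pics/w6_ov.png

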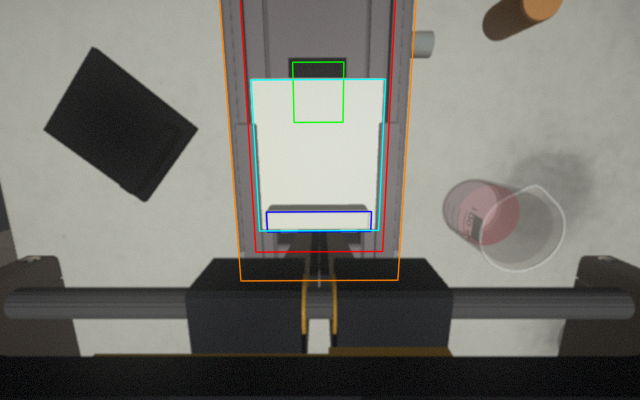

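View pics/sc6.png

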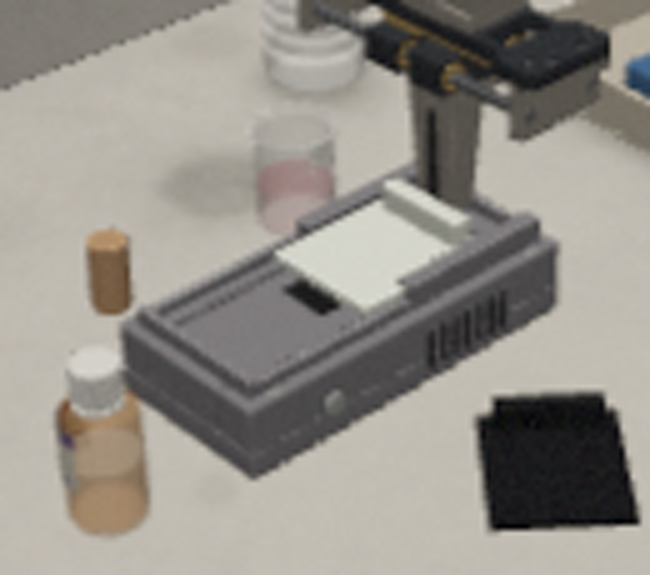

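The cover slides freely and has moved about 25 mm, passing over the tab. I'll carry on for about 77 mm more.

Request:
arm_command(
  moves=[
    {"rot":[0,0,0],"slide":[0,-0.7,0],"jaw":-1},
    {"rot":[0,0,0],"slide":[0,-0.7,0],"jaw":-1},
    {"rot":[0,0,0],"slide":[0,-0.7,0],"jaw":-1},
    {"rot":[0,0,0],"slide":[0,-0.7,0],"jaw":-1},
    {"rot":[0,0,0],"slide":[0,-0.7,0],"jaw":-1},
    {"rot":[0,0,0],"slide":[0,-0.7,0],"jaw":-1},
    {"rot":[0,0,0],"slide":[0,-0.7,0],"jaw":-1},
    {"rot":[0,0,0],"slide":[0,-0.7,0],"jaw":-1},
  ],
)

```text
t: 8.8
eef_pos: [0.5732, 0.034, 0.0646]
tool_rot: [3.141, 0.057, 0.0]
contact_force: [0.4, -1.4, 1.3]
grip_width: 0.004
```

Request:
arm_command(
  moves=[
    {"rot":[0,0,0],"slide":[0,-0.6,0],"jaw":-1},
    {"rot":[0,0,0],"slide":[0,-0.6,0],"jaw":-1},
    {"rot":[0,0,0],"slide":[0,-0.5,0],"jaw":-1},
    {"rot":[0,0,0],"slide":[0,-0.4,0],"jaw":-1},
    {"rot":[0,0,0],"slide":[0,0,0],"jaw":-1},
  ],
)

```text
t: 9.43
eef_pos: [0.5724, 0.0549, 0.0646]
tool_rot: [-3.141, -0.057, -0.0]
contact_force: [-0.1, -0.3, 1.0]
grip_width: 0.005
```

```bash
python3 look.py w7 103 50; python3 - <<'E'
import cv2
from station import r
for n,(a,b,c,d) in {"scene":(150,265,240,370)}.items():
    i=r.read_camera(n)["frame"][a:b,c:d]; cv2.imwrite("pics/sc7.png",cv2.resize(i,None,fx=5,fy=5,interpolation=cv2.INTER_CUBIC))
E
```

```text
9.425 [0.57244635 0.05486889 0.06461441] [-3.14093411e+00 -5.69337686e-02 -9.13048474e-05] [-0.06134115 -0.32322514  1.04289373] 0.004813628276786939 [9.28633833e-02 4.60261728e-01 1.85814872e+00 1.87986341e-04
 8.23113603e-01 5.64867758e-02]
```

View pics/w7_ov.png

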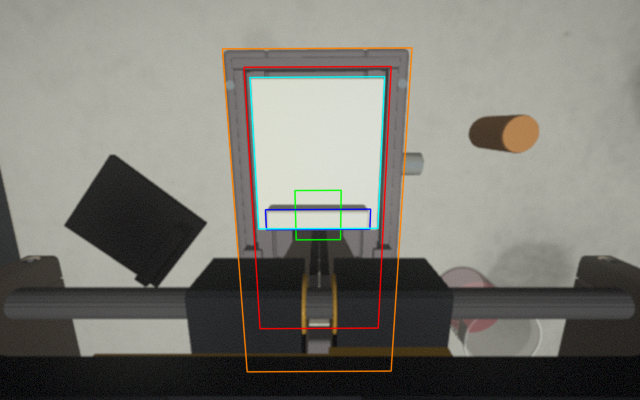

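View pics/sc7.png

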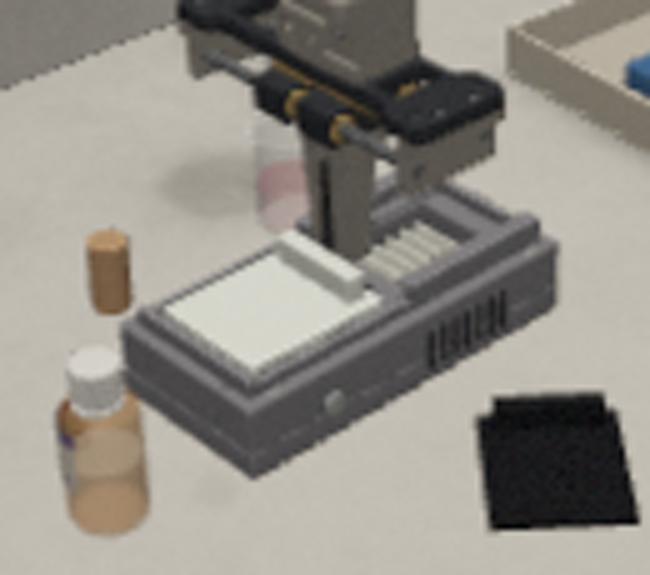

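The cover is on the landing, about 103 mm along, clear of the rail ends and a few millimetres short of the stop. I'll back off, lift and check.

Request:
arm_command(
  moves=[
    {"rot":[0,0,0],"slide":[0,0.6,0],"jaw":-1},
    {"rot":[0,0,0],"slide":[0,0.6,0],"jaw":-1},
    {"rot":[0,0,0],"slide":[0,0,-4],"jaw":-1},
    {"rot":[0,0,0],"slide":[0,0,-5],"jaw":-1},
    {"rot":[0,0,0],"slide":[0,5,-3],"jaw":-1},
    {"rot":[0,0,0],"slide":[0,4,0],"jaw":-1},
    {"rot":[0,0,0],"slide":[0,0,0],"jaw":-1},
    {"rot":[0,0,0],"slide":[0,0,0],"jaw":-1},
  ],
)

```text
t: 10.52
eef_pos: [0.5757, -0.0474, 0.1843]
tool_rot: [-3.141, -0.055, 0.001]
contact_force: [-0.1, 0.9, 0.0]
grip_width: 0.005
```

```bash
python3 look.py w8 103 50; python3 - <<'E'
import cv2
from station import r
for n,(a,b,c,d) in {"scene":(150,265,240,370),"top":(145,245,220,360)}.items():
    i=r.read_camera(n)["frame"][a:b,c:d]; cv2.imwrite(f"pics/{n}8.png",cv2.resize(i,None,fx=5,fy=5,interpolation=cv2.INTER_CUBIC))
E
```

```text
10.525 [ 0.57572964 -0.04735669  0.18426778] [-3.14070886e+00 -5.50105015e-02  1.01287531e-03] [-0.08007279  0.88159422  0.00310805] 0.0049843548735960695 [-8.48746722e-02  3.11569207e-01  1.76605541e+00  3.81748659e-04
  1.06465067e+00 -1.20086908e-01]
```

View pics/w8_ov.png

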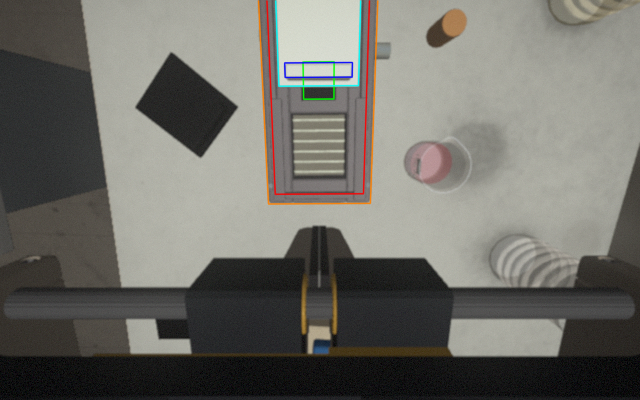

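View pics/scene8.png

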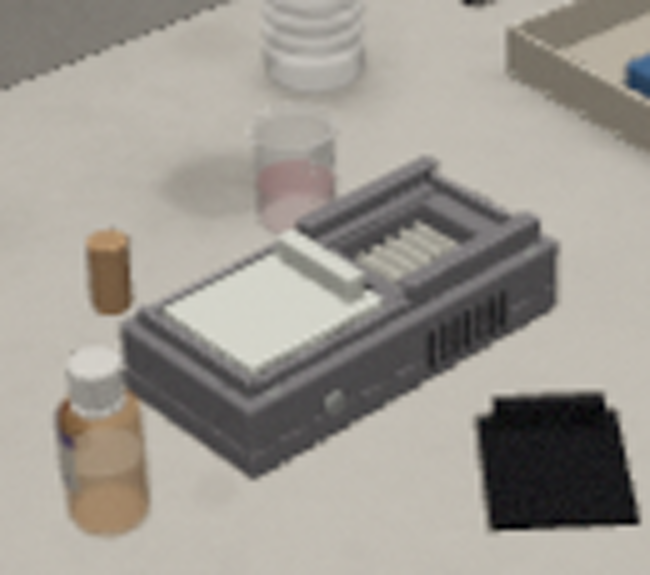

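The views show the cover flat on the landing, matching the 103 mm overlay, with its rear edge at row 87 and the rails ending near row 98. The other objects are where they were and the arm is clear.

```bash
python3 -c "
from station import r
print(r.close_job())"
```

```text
the job is handed in; nothing more can be done
None
```

The filter bay is open. I pressed the snap tab in and pushed the cover off its seat by its ridge onto the landing, then handed the job in at about 10.6 s of the 38 s allowed. No verdict was reported.

- **Tab:** I pressed it with the shut fingertips until it hit the hard stop. The fingertip stopped at 50.4 mm height while the force rose to 23 N. The later pictures show the tab flush with the deck.
- **Cover:** It slid freely, with no push force readable above about 1 N of sensor noise. It ended about 103 mm from its seat, where 91 to 113 mm is allowed. By the final wrist picture its trailing edge is past the guide rails and it is centred to within a couple of millimetres. It looks flat, but I judged that by eye.
- **Surroundings:** The beaker, bottle and cork look unmoved in the scene camera. The arm is clear of everything, with the fingertips at 184 mm height and only about 1 N of noise on the force reading.

**Disagreement:** My first estimate of the sampler's position was off by 1–2 pixels between the scene and top cameras, a few millimetres. I used the closer wrist-camera fit instead. It matched its marked points to about 1.3 pixels at worst, and the contact heights and the cover's travel agreed with it.

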